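Hang the lipped parts bin on the louvre rail

ROBOT

A 6-joint arm with a two-finger parallel gripper is mounted at the origin on a cart in front of the work surface, level with it; the furniture and walls round the work are solid. World frame = base frame: x ahead of the robot, y to its left, z up, the work surface at z = 0. Lengths are in mm, angles in rad, forces in N, time in s.
With the tool pointing down it reaches from about 275 to 750 mm from the base axis. Payload 10.2 kg.
Tool frame: the origin (TCP) lies at the very end of the fingers, on their centre line; the grasp point (between the pads) lies 19 mm behind it; y points along the fingers, x is the direction in which the jaws open and shut, and the axes are right-handed (so a half turn about y gives the same grasp; the last joint's range is limited). The gripper opens to 85 mm and grips with 20 to 120 N. Pads are 22 mm wide; open, the fingers measure 114 mm over their backs; the gripper's body (76 mm by 85 mm) begins 54 mm behind the grasp point. The pads swing forward as they close: fully open they stand 13 mm farther back than shut.
Start: joints at [-1.413, 0.313, 1.498, -0, 1.331, -0.223], TCP at [195.111, -487.404, 231.294] pointing down, gripper open.
Joint ranges: [-2.94, 2.94], [-0.97, 2.17], [0.19, 2.56], [-1.23, 4.37], [0.02, 3.11], [-2.88, 2.88]. Speed limits (rad/s): [2.39, 2.39, 3.01, 3.14, 3.14, 3.14].

INTERFACE

Orientations are given as a unit quaternion [w, x, y, z].
In Python, from rig import telemetry, imaging, ctrl gives the robot as it stands.
- The arm moves only by the shell command python3 -m handwheel 'ROWS' [FORCE]. ROWS is JSON, a list of rows, each an object with "delta_pos": the shift along the tool's x, y, z in cm, a list of three; "twist": the turn, a rotation vector about the tool's x, y, z in rad, a list of three; "jaw": the opening, from 0 (shut) to 1 (fully open). A call has exactly 10 rows; each row is the pose to reach, as a shift and turn from the pose commanded when the call began, along the tool's axes at that moment; what a row does not reach only later rows make up. A row lasts 1/12 s, in which the tool goes at most 41.7 mm and 7.16 degrees, less where a joint would pass 70% of its speed; a pose out of reach is approached as far as the arm can. A call with a gripper value outside its range is refused whole. The fingers move at their own pace and stop on an object; FORCE is the grip in N (left out, the last holds). Time passes only in rows, so rows that repeat a pose let the fingers close, or fill a call up. It gives the time, the measured TCP pose, the force and the opening at its end, in the units of the state.
- telemetry.sense(): the state, without advancing time (a new reading comes with each control period).
- imaging.capture(name): name is "scene" or "top"; returns a dict with "frame" (400x640x3 uint8, red, green, blue), "z_map" (400x640 float32, mm along the optical axis (not along the pixel's ray), 0 where there is no reading), "fx", "fy", "cx", "cy" (pixels), "rvec" (rotation vector, rad) and "tvec" (3), from world to camera coordinates, as OpenCV has them. Camera axes: x right, y down, z forward; pixel columns grow to the right and rows downward; lengths in mm; the calibration is good to about 2 mm. A picture is of the moment at which its call begins.
- ctrl.finish_job(): hands the job in, once; it reports no verdict.
The state is a dict: "time_s": time; "joints": joint angles; "dq": joint speeds; "tau": joint torques, N m; "eef_pos": TCP position; "ee_rot": TCP orientation; "force": force on the tool from outside, world axes, zero at the start; "wrist_torque": the same for the moment, N m; "grip_width": opening from 0.0 (shut) to 1.0 (fully open).
Only numpy, scipy, OpenCV 4.12 (cv2) and the standard library are available. Lean on these libraries where they do the work, as an engineer would, in place of code of your own. Each camera call takes 0.05 s, during which the arm holds its last target.

TASK

Pick up the grey parts bin by its centre grip and hang it on the rail of the louvre stand: feel along the rail, pressing only lightly, for the one opening in its strip, then lower the lip gently down into it until it is fully home behind the rail, and let go. Do not strain the stand, and leave the other things on the bench where they are.

Things in the scene. Friction and masses are not known exactly. Their poses are not given: they have to be found in the camera images.
- bin_grip (a point): Middle of the carrying grip of the grey plastic bin (80 mm along x, 90 along y): an upright bar on its centre divider, 60 mm long (x), 12 thick (y), from 60 to 92 mm above the bin's underside; this point is at 80. Side walls 50 mm high. +x points to the bin's back with the hanging lip, z up. Loose, 0.2 to 0.4 kg.
- bin_lip (a point): Middle of the underside of the hook on the bin's back, 44 mm behind (+x) and 25 below bin_grip, same axes. Between back wall and a down-turned tab is an 8 mm gap (x), centred here. Tab: 3 mm thick, 50 wide (y), rear face 7 mm behind this point, reaching 16 mm below it, its lower corners cut at 45 degrees by 4 mm. The back wall ends 55 mm below this point.
- rail_mid (a point): Middle of the top edge of the stand's rail, 140 mm above the bench; +x away from the robot, y along the rail. The rail is an upright tongue 3 mm thick, round-edged, centred here; a rubber apron below it stands 1.5 mm farther forward. Behind it is a 6 mm slot, then an upright panel, its face 7.5 mm behind this point and its top 30 mm above. Home: tab in the slot, hook's underside on the tongue.
- stand: Fixed louvre stand; origin on the bench below the panel's face, axes as rail_mid (at x -7.5, z 140 mm). A steel strip, top 3 mm above the tongue, closes the 200 mm slot but for one window 53 mm long (y), over 16 deep, its middle anywhere within 30 mm left or right of rail_mid: not measured, stays put. Pressing the bin on it with over 25 N, a knock over 60 N, or 10 N by the robot strains it.
- lip_bin: The same grey bin; origin at the middle of its underside, axes as bin_grip. Hung and let go it sags up to 0.08 rad nose down.
- open_bin: Bystander: small open parts bin without a hanging lip, 109 x 104 x 50 mm, loose; origin under its middle.
- putty_tub: Bystander: round tub with screw lid, 67 mm across, 48 mm high, loose; origin under its middle.
- pot: Bystander: capped sample pot, 49 mm across, 52 mm high, loose; origin under its middle.
There are look-alikes about, which are no part of the job. Several things look just like the lip_bin: the one meant starts farthest from the robot's base.

How it is judged (in metres and radians):
On the way, in this order (a step that is already met when the one before it is completed fails the run):
1. the bin is lifted clear of the bench, touching nothing but the gripper (height (world z) of lip_bin above 0.04 m and contact force between lip_bin and stand below 0.2 N), for 0.2 s.
2. the bin's lip stands at least 10 mm deep in the window of the rail (z of bin_lip in the frame of rail_mid between -0.003 and 0.009 m and x of bin_lip in the frame of rail_mid between -0.005 and 0.005 m and angle between the y axis of lip_bin and the y axis of stand, either way round below 0.15 rad), for 0.1 s.
At the end, for the whole second after the job is handed in: The bin hangs at rest on the rail, let go, its tab in the window: the hook's underside is within 3 mm of the tongue's top and within 5 mm of it front to back, the bin is square to the rail within 0.12 rad and upright within 0.14 rad (z of bin_lip in the frame of rail_mid between -0.003 and 0.003 m and x of bin_lip in the frame of rail_mid between -0.005 and 0.005 m and y of bin_lip in the frame of rail_mid between -0.036 and 0.036 m and angle between the y axis of lip_bin and the y axis of stand, either way round below 0.12 rad and angle between lip_bin's own z axis and vertical below 0.14 rad and linear speed of lip_bin below 0.02 m/s and contact force between lip_bin and stand above 0.5 N); the robot touches nothing.
It fails at once if the gripped bin is pressed on the stand with more than 25 N, or the bin is dropped or knocked on it with more than 60 N ((contact force between lip_bin and stand above 25 N and contact force between the fingers and lip_bin above 5 N) or contact force between lip_bin and stand above 60 N).
It fails at once if the robot presses on the stand with more than 10 N (contact force between any of the fingers, the arm and stand above 10 N).
It fails at once if a bystander is shifted by more than 15 mm (distance of any of open_bin, putty_tub, pot from where it was at the start of the episode above 0.015 m).
It also fails if it takes over 67 s, if anything falls off the work surface, if the arm or the gripper's body presses on something with over 40 N, if the wrist force passes 120 N, or if a joint passes its speed limit or range.

## Working session

There is one attempt and no reset: what is moved stays moved. The work goes in short steps, Python scripts to look and compute and a shell command to move; the robot and the scene stay as the last step left them, time stands still between calls to the robot, and variables do not carry over. Pictures are saved under pics/ and viewed, and the job is handed in when it is done.

```bash
ls; mkdir -p pics
python3 - <<'E'
from rig import telemetry, imaging
import cv2,numpy as np,pickle
print(telemetry.sense())
for n in("scene","top"):
    c=imaging.capture(n); pickle.dump(c,open(f"{n}0.pkl","wb"))
    cv2.imwrite(f"pics/{n}0.png",c["frame"][:,:,::-1]); R=cv2.Rodrigues(np.array(c["rvec"]))[0]
    print(n,-R.T@np.array(c["tvec"]).ravel(),c["fx"],c["fy"],c["cx"],c["cy"]);print(R)
E
```

```text
pics
{'time_s': 0.0, 'joints': array([-1.41341832e+00,  3.13460676e-01,  1.49842019e+00, -9.06899680e-06,
        1.33102115e+00, -2.23404240e-01]), 'dq': array([-0.00221669,  0.00035343, -0.00082577, -0.00163662, -0.00053933,
       -0.00014576]), 'tau': array([-9.43923114e-04, -4.12269902e+01, -2.59740293e+01, -2.81349958e-04,
        4.19721051e-03,  3.78277753e-05]), 'eef_pos': array([ 195.05791894, -487.14334174,  230.73597917]), 'ee_rot': array([ 0.58592277, -0.58525109,  0.39666158, -0.39602431]), 'force': array([ 0.44036175, -0.73318881, -0.39862583]), 'wrist_torque': array([-0.00363504,  0.02130621, -0.02391217]), 'grip_width': 1.003298740425461}
scene [101.56654694 646.453964   877.18297152] 382.24102271401495 382.24102271401495 318.8485517511758 200.6736236074829
[[-0.80942842 -0.58719471  0.00529169]
 [-0.42951906  0.5858848  -0.68720622]
 [ 0.40042354 -0.55851712 -0.72644312]]
top [ 400.41266192   52.09671756 1551.28126298] 520.3796207333113 520.3796207333113 320.04917993484406 206.51633973878987
[[ 0.0201204  -0.99978423  0.00516449]
 [-0.99361303 -0.02056933 -0.11095067]
 [ 0.11103296 -0.00289914 -0.9938125 ]]
```

View pics/scene0.png

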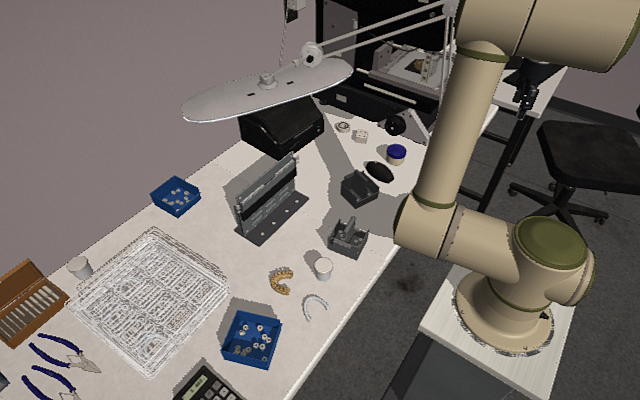

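View pics/top0.png

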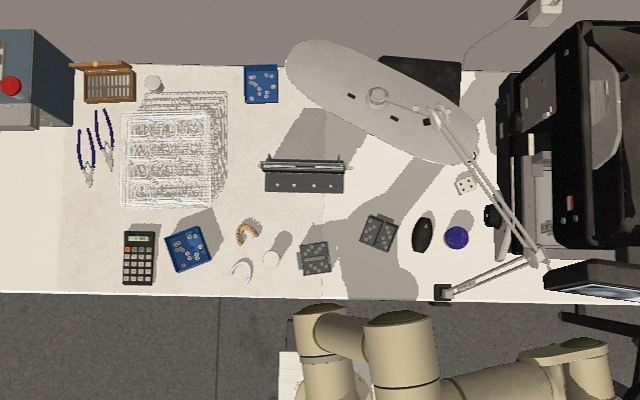

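```bash
python3 - <<'E'
import cv2,numpy as np,pickle
s=pickle.load(open("scene0.pkl","rb"))["frame"][:,:,::-1];t=pickle.load(open("top0.pkl","rb"))["frame"][:,:,::-1]
a=cv2.resize(s[130:270,220:420],(800,560),interpolation=cv2.INTER_CUBIC)
b=cv2.resize(t[145:285,250:450],(800,560),interpolation=cv2.INTER_CUBIC)
cv2.imwrite("pics/sz.png",a);cv2.imwrite("pics/tz.png",b)
E
cat > h.py <<'E'
import numpy as np,cv2,pickle
def pts(c):
    z=c["z_map"];v,u=np.mgrid[0:400,0:640]
    R=cv2.Rodrigues(np.array(c["rvec"]))[0];t=np.array(c["tvec"]).ravel()
    P=np.stack([(u-c["cx"])/c["fx"]*z,(v-c["cy"])/c["fy"]*z,z],-1)
    W=(P-t)@R; W[z<=0]=np.nan
    return W
def ld(n): return pickle.load(open(n,"rb"))
E
python3 - <<'E'
from h import *
W=pts(ld("top0.pkl"))
for p in [(315,258),(378,233),(300,190),(305,168),(305,160),(350,150)]: print(p,W[p[1],p[0]].round(1))
E
```

```text
(315, 258) [418.5  59.   99.1]
(378, 233) [ 493.3 -118.7   71.4]
(300, 190) [620.9 108.5  10.9]
(305, 168) [663.7  91.5 140.8]
(305, 160) [713.6  95.9   4.6]
(350, 150) [746.9 -39.5   6.4]
```

View pics/sz.png

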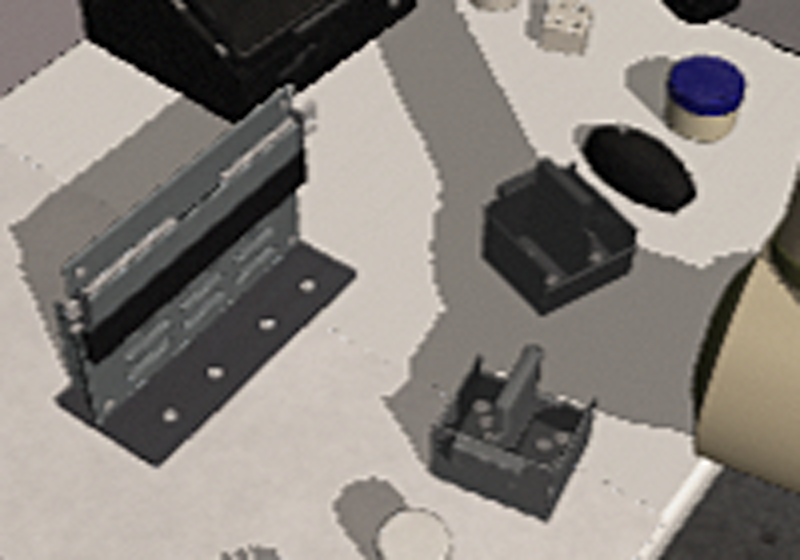

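View pics/tz.png

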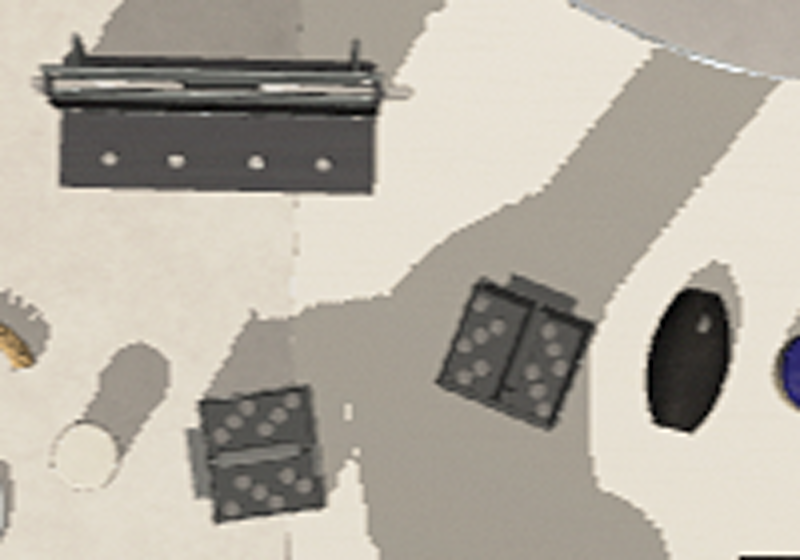

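Run:
```python
from h import *
np.set_printoptions(linewidth=200,suppress=True)
for n in("top0.pkl","scene0.pkl"):
    W=pts(ld(n)); m=(W[...,0]>350)&(W[...,0]<590)&(W[...,1]>-200)&(W[...,1]<120)&(W[...,2]>30)&(W[...,2]<120)
    k,l,s,c=cv2.connectedComponentsWithStats(m.astype(np.uint8))
    for i in range(1,k):
        if s[i,4]<60: continue
        P=W[l==i]; print(n,s[i],P.min(0).round(),P.max(0).round())
        print(np.histogram(P[:,2],bins=range(30,121,5))[0])
        for lo,hi in((40,58),(64,110)):
            Q=P[(P[:,2]>lo)&(P[:,2]<hi)]
            if len(Q)>5:
                r=cv2.minAreaRect(Q[:,:2].astype(np.float32)); print(lo,len(Q),Q.mean(0).round(1),r,np.percentile(Q[:,2],[10,50,90]).round(1))
    # stand
    m=(W[...,0]>590)&(W[...,0]<720)&(W[...,1]>-80)&(W[...,1]<220)&(W[...,2]>125)&(W[...,2]<200)
    P=W[m];print(n,"stand",len(P),np.histogram(P[:,2],bins=range(125,201,5))[0],P.min(0),P.max(0))
```

```text
top0.pkl [360 214  40  39 355] [ 441. -181.   30.] [549. -70. 101.]
[41 22 16 34 34 52 42 10  6  2  4 20 49 20  3  0  0  0]
40 106 [ 507.1 -136.3   50.5] ((501.3104248046875, -128.2062530517578), (90.77787780761719, 90.15814208984375), 68.48040771484375) [44.  50.6 56.7]
64 122 [ 499.5 -125.9   87.1] ((508.16168212890625, -120.68170166015625), (47.78385925292969, 81.00454711914062), 52.63842010498047) [66.  91.3 96.2]
top0.pkl [297 241  34  35 276] [370.  16.  30.] [469. 111. 101.]
[24 18  0  8 23 33 61 12  5  0  1  4 48 36  3  0  0  0]
40 46 [431.9  78.4  52.9] ((427.98480224609375, 79.46327209472656), (64.1990737915039, 112.67334747314453), 68.076416015625) [48.2 53.4 57. ]
64 121 [416.4  67.1  87.6] ((420.3623046875, 76.10231018066406), (59.615699768066406, 84.37362670898438), 39.97328567504883) [65.2 93.  98.2]
top0.pkl stand 666 [ 36  40  82 164  91  38  35  27  71  74   8   0   0   0   0] [660.64851232 -38.47544829 125.18318091] [676.25811295 217.84618462 176.7928369 ]
scene0.pkl [341 169  38  34 527] [ 444. -179.   30.] [551. -63.  95.]
[62 59 64 83 44 53 19 22 15 17 19 25 43 
[... 180 characters left out ...]
.2   82.4] ((497.00238037109375, -119.556396484375), (13.565230369567871, 60.95387268066406), 71.240234375) [68.3 84.3 92.2]
scene0.pkl [327 216  42  39 568] [368.  17.  30.] [469. 118.  96.]
[65 44 55 69 66 65 61 19 12 11  9 18 66  8  0  0  0  0]
40 215 [413.9  88.5  48.8] ((418.0604553222656, 70.792236328125), (90.86125946044922, 90.22452545166016), 10.695331573486328) [42.1 48.7 55.3]
64 145 [416.6  70.5  85. ] ((417.601806640625, 78.28175354003906), (25.978713989257812, 84.13291931152344), 19.33025550842285) [67.4 90.2 94.2]
scene0.pkl stand 1015 [ 82 103 148 182 105  87  75  87 119  27   0   0   0   0   0] [660.19879133 -34.9119144  125.01122472] [678.30889392 219.38434031 172.36344105]
```

```bash
python3 - <<'E'
from h import *
np.set_printoptions(linewidth=200,suppress=True)
for n in("top0.pkl","scene0.pkl"):
    c=ld(n);W=pts(c)
    m=(W[...,0]>430)&(W[...,0]<590)&(W[...,1]>-200)&(W[...,1]<-30)&(W[...,2]>74)&(W[...,2]<110)
    P=W[m];mu=P.mean(0);u,s,vt=np.linalg.svd(P[:,:2]-mu[:2],full_matrices=False)
    d=vt[0]*np.sign(vt[0,0]);q=(P[:,:2]-mu[:2])@d;e=(P[:,:2]-mu[:2])@[-d[1],d[0]]
    mid=mu[:2]+d*(q.min()+q.max())/2
    print(n,len(P),mu.round(1),"dir deg",np.degrees(np.arctan2(d[1],d[0])).round(2),"ext",q.min().round(),q.max().round(),"w",e.min().round(),e.max().round(),"mid",mid.round(1))
    m=(W[...,0]>590)&(W[...,0]<720)&(W[...,1]>-60)&(W[...,1]<240)&(W[...,2]>160)&(W[...,2]<185)
    v,u=np.nonzero(m);P=W[m]; f=np.polyfit(P[:,1],P[:,0],1);print("panel top line x=",f, "at y90",np.polyval(f,90),"med z",np.median(P[:,2]),P[:,1].min(),P[:,1].max())
    # lip
    m=(W[...,0]>500)&(W[...,0]<590)&(W[...,1]>-200)&(W[...,1]<-60)&(W[...,2]>35)&(W[...,2]<75)
    # brightness of strip
    F=c["frame"].astype(int)
    bx=(W[...,0]>630)&(W[...,0]<700)&(W[...,1]>-60)&(W[...,1]<240)&(W[...,2]>125)
    b=bx&(F.min(-1)>150); v,u=np.nonzero(b)
    print("bright",len(v)); 
    o=np.argsort(u)
    for i in o: print((u[i],v[i]),W[v[i],u[i]].round(0),end=' ')
    print()
t=pts(ld("top0.pkl"));print("disc",t[60:160:20,300:480:40].round(0).tolist())
E
python3 - <<'E'
from h import *
for n,(x0,y0,w,h) in {"top0.pkl":(255,150,100,30),"scene0.pkl":(230,145,80,60)}.items():
    f=ld(""+n)["frame"][y0:y0+h,x0:x0+w,::-1]
    cv2.imwrite("pics/z_%s.png"%n[:3],cv2.resize(f,None,fx=8,fy=8,interpolation=cv2.INTER_NEAREST))
E
```

```text
top0.pkl 98 [ 495.  -124.6   92. ] dir deg -20.88 ext -29.0 31.0 w -7.0 6.0 mid [ 495.7 -124.9]
panel top line x= [  0.00357376 672.17747011] at y90 672.4991082392473 med z 169.7252519577836 -16.9200531956435 212.64526677031387
bright 129
(np.int64(258), np.int64(165)) [669. 221. 143.] (np.int64(259), np.int64(165)) [669. 218. 145.] (np.int64(264), np.int64(165)) [669. 204. 145.] (np.int64(264), np.int64(166)) [666. 204. 144.] (np.int64(265), np.int64(166)) [667. 202. 141.] (np.int64(265), np.int64(165)) [669. 201. 144.] (np.int64(266), np.int64(165)) [669. 199. 144.] (np.int64(266), np.int64(166)) [668. 199. 136.] (np.int64(267), np.int64(166)) [666. 196. 145.] (np.int64(267), np.int64(165)) [670. 196. 140.] (np.int64(268), np.int64(165)) [669. 193. 145.] (np.int64(268), np.int64(166)) [667. 193. 140.] (np.int64(268), np.int64(167)) [665. 194. 135.] (np.int64(269), np.int64(166)) [666. 190. 150.] (np.int64(269), np.int64(167)) [664. 191. 141.] (np.int64(269), np.int64(165)) [670. 190. 143.] (np.int64(270), np.int64(165)) [669. 188. 144.] (np.int64(270), np.int64(166)) [667. 188. 142
[... 7953 characters left out ...]
6)) [667. -24. 145.] (np.int64(297), np.int64(155)) [668. -30. 144.] (np.int64(298), np.int64(155)) [664. -30. 146.] 
disc [[[913.0, 107.0, 285.0], [912.0, 6.0, 295.0], [984.0, -115.0, 124.0], [975.0, -223.0, 150.0], [1021.0, -365.0, 45.0]], [[861.0, 105.0, 286.0], [860.0, 5.0, 295.0], [859.0, -94.0, 303.0], [919.0, -224.0, 147.0], [919.0, -334.0, 154.0]], [[900.0, 116.0, 5.0], [807.0, 4.0, 298.0], [797.0, -90.0, 337.0], [809.0, -193.0, 307.0], [910.0, -374.0, 7.0]], [[838.0, 114.0, 3.0], [842.0, -8.0, -4.0], [757.0, -95.0, 302.0], [758.0, -192.0, 309.0], [758.0, -289.0, 314.0]], [[776.0, 113.0, -2.0], [778.0, -9.0, 3.0], [780.0, -130.0, 3.0], [708.0, -192.0, 308.0], [683.0, -261.0, 415.0]]]
```

View pics/z_top.png

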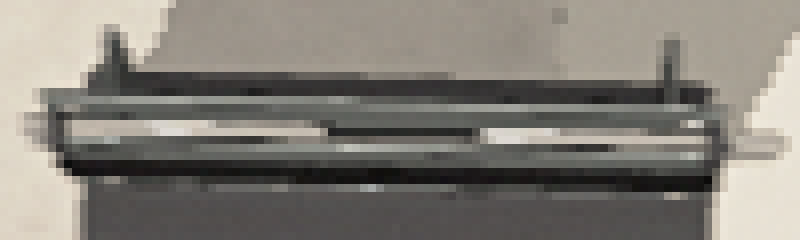

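View pics/z_sce.png

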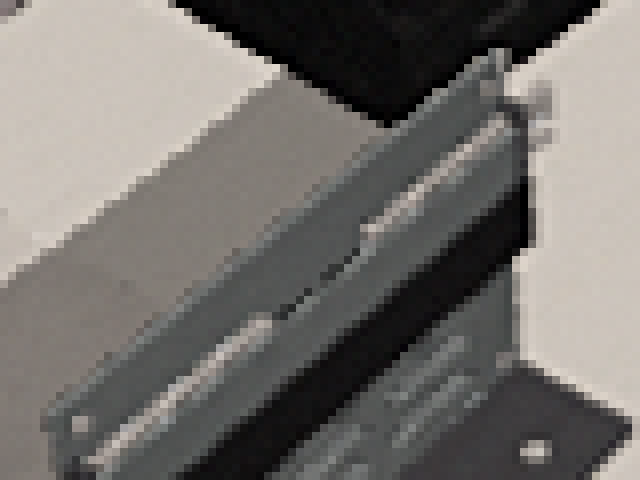

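```bash
cat >> h.py <<'E'
from scipy.spatial.transform import Rotation as Ro
def plan(tgt,yaw=None,s=None):
    """tgt TCP mm; yaw: bin yaw deg (tool x along +-bin y). returns delta_pos cm, twist in tool frame"""
    from rig import telemetry
    s=telemetry.sense(); q=s["ee_rot"]; R=Ro.from_quat([q[1],q[2],q[3],q[0]])
    d=R.inv().apply(np.array(tgt)-s["eef_pos"])/10
    best=None
    for sg in(1,-1):
        a=np.radians(yaw);x=sg*np.array([-np.sin(a),np.cos(a),0]);y=np.array([0,0,-1.]);z=np.cross(x,y)
        T=Ro.from_matrix(np.stack([x,y,z],1)); tw=(R.inv()*T).as_rotvec()
        print("pos",s["eef_pos"].round(1),"delta",d.round(3),"twist",tw.round(4),"sg",sg)
    print("tool axes x",R.apply([1,0,0]).round(3),"y",R.apply([0,1,0]).round(3),"z",R.apply([0,0,1]).round(3),"j",s["joints"].round(3))
E
python3 - <<'E'
from h import *
np.set_printoptions(suppress=True,linewidth=180)
W=pts(ld("top0.pkl"))
for p in [(490,175),(515,215),(535,255),(520,262),(490,272),(460,284),(442,292),(490,215),(535,180),(457,237)]: print(p,W[p[1],p[0]].round(0))
for n in("top0.pkl","scene0.pkl"):
    W=pts(ld(n)); 
    for lo in(84,88):
        m=(W[...,0]>430)&(W[...,0]<590)&(W[...,1]>-200)&(W[...,1]<-30)&(W[...,2]>lo)&(W[...,2]<110)
        r=cv2.minAreaRect(W[m][:,:2].astype(np.float32));print(n,lo,m.sum(),r)
plan([496,-122,150],-20)
E
```

```text
(490, 175) [ 679. -462.    6.]
(515, 215) [ 542. -472.  174.]
(535, 255) [ 428. -371.  537.]
(520, 262) [ 420. -551.   -4.]
(490, 272) [ 392. -346.  346.]
(460, 284) [ 358. -321.  182.]
(442, 292) [ 330. -303.   59.]
(490, 215) [ 550. -433.   88.]
(535, 180) [ 632. -512.  210.]
(457, 237) [ 488. -348.   54.]
top0.pkl 84 93 ((495.5260009765625, -125.53119659423828), (12.478236198425293, 59.74418640136719), 68.53994750976562)
top0.pkl 88 86 ((495.5708312988281, -125.41703033447266), (12.232868194580078, 59.74418640136719), 68.53994750976562)
scene0.pkl 84 73 ((496.0209655761719, -119.78202056884766), (13.24929428100586, 59.44124221801758), 68.7119369506836)
scene0.pkl 88 58 ((495.9763488769531, -119.84773254394531), (13.200860977172852, 59.43687438964844), 68.34180450439453)
pos [ 195.1 -487.2  230.8] delta [-22.705   8.114  41.508] twist [-0.0015 -2.4117 -0.0003] sg 1
pos [ 195.1 -487.2  230.8] delta [-22.705   8.114  41.508] twist [ 0.0002  0.7299 -0.0012] sg -1
tool axes x [ 0.372 -0.928 -0.001] y [-0.     0.001 -1.   ] z [0.928 0.372 0.   ] j [-1.413  0.313  1.498 -0.     1.331 -0.223]
```

```bash
python3 -m handwheel '[{"delta_pos":[-3.8,0,0.1],"twist":[0,0,0],"jaw":1},{"delta_pos":[-7.6,0,0.2],"twist":[0,0,0],"jaw":1},{"delta_pos":[-11.4,0,0.3],"twist":[0,0,0],"jaw":1},{"delta_pos":[-15.2,0,0.4],"twist":[0,0,0],"jaw":1},{"delta_pos":[-18.9,0,0.6],"twist":[0,0,0],"jaw":1},{"delta_pos":[-20.4,0,4.4],"twist":[0,0.07,0],"jaw":1},{"delta_pos":[-21.9,0,8.2],"twist":[0,0.14,0],"jaw":1},{"delta_pos":[-23.4,0,12.0],"twist":[0,0.21,0],"jaw":1},{"delta_pos":[-24.6,0,15.8],"twist":[0,0.28,0],"jaw":1},{"delta_pos":[-25.8,0,19.6],"twist":[0,0.35,0],"jaw":1}]'; python3 -c "
from h import *
plan([495.8,-122.5,140],-21.2)"
```

```text
time_s: 0.93
eef_pos: [272.8, -181.6, 231.5]
ee_rot: [-0.51, 0.51, -0.49, 0.49]
force: [0.0, -1.5, 0.3]
grip_width: 0.999
pos [ 272.8 -181.6  231.5] delta [-5.025  9.154 22.508] twist [ 8.0000e-04 -2.7319e+00  8.0000e-04] sg 1
pos [ 272.8 -181.6  231.5] delta [-5.025  9.154 22.508] twist [-0.0006  0.4097  0.0006] sg -1
tool axes x [ 0.04  -0.999  0.001] y [ 0.    -0.001 -1.   ] z [0.999 0.04  0.   ] j [-0.95  -0.147  2.002  0.     1.286  0.581]
```

```bash
python3 -m handwheel '[{"delta_pos":[-0.8,0,3.5],"twist":[0,0.07,0],"jaw":1},{"delta_pos":[-1.6,0,7.0],"twist":[0,0.14,0],"jaw":1},{"delta_pos":[-2.4,0,10.5],"twist":[0,0.21,0],"jaw":1},{"delta_pos":[-3.2,1,14.0],"twist":[0,0.28,0],"jaw":1},{"delta_pos":[-4.0,3,17.5],"twist":[0,0.35,0],"jaw":1},{"delta_pos":[-4.8,6,20.5],"twist":[0,0.41,0],"jaw":1},{"delta_pos":[-5.0,8,22.0],"twist":[0,0.41,0],"jaw":1},{"delta_pos":[-5.0,9.1,22.5],"twist":[0,0.41,0],"jaw":1},{"delta_pos":[-5.0,9.1,22.5],"twist":[0,0.41,0],"jaw":1},{"delta_pos":[-5.0,9.1,22.5],"twist":[0,0.41,0],"jaw":1}]'
python3 - <<'E'
from h import *
plan([495.8,-122.5,63],-21.2)
from rig import imaging
for n in("scene","top"):
    c=imaging.capture(n);f=c["frame"][:,:,::-1]
    f=f[100:260,260:460] if n=="scene" else f[160:300,290:490]
    cv2.imwrite(f"pics/{n}1.png",cv2.resize(f,None,fx=4,fy=4,interpolation=cv2.INTER_CUBIC)[:600])
E
```

```text
time_s: 1.77
eef_pos: [494.0, -123.7, 140.6]
ee_rot: [0.4, -0.401, 0.583, -0.583]
force: [0.5, -0.7, 0.2]
grip_width: 1.002
pos [ 494.  -123.7  140.6] delta [-0.18   7.76   0.126] twist [ 2.0000e-04 -3.1381e+00 -1.2000e-03] sg 1
pos [ 494.  -123.7  140.6] delta [-0.18   7.76   0.126] twist [0.0008 0.0035 0.0001] sg -1
tool axes x [-0.358 -0.934  0.   ] y [-0.001  0.    -1.   ] z [ 0.934 -0.358 -0.001] j [-0.476  0.371  1.669 -0.     1.103  1.462]
```

View pics/scene1.png

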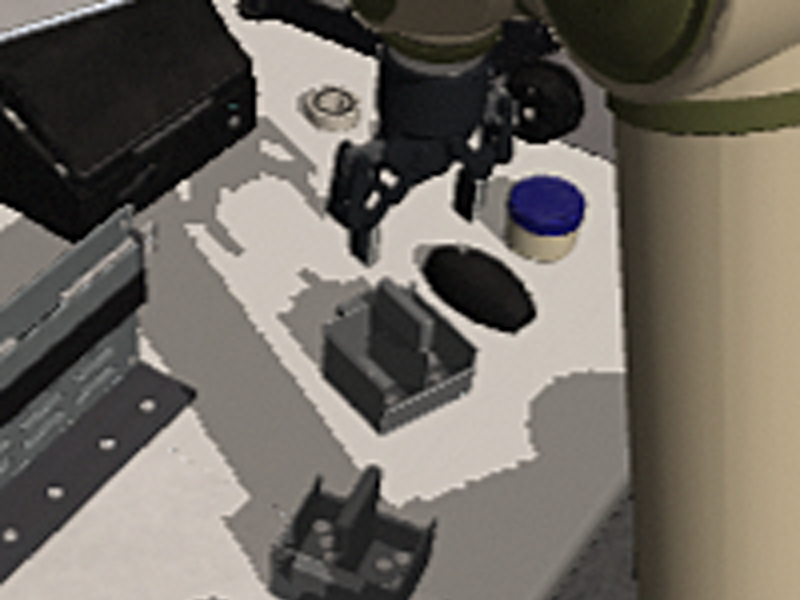

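View pics/top1.png

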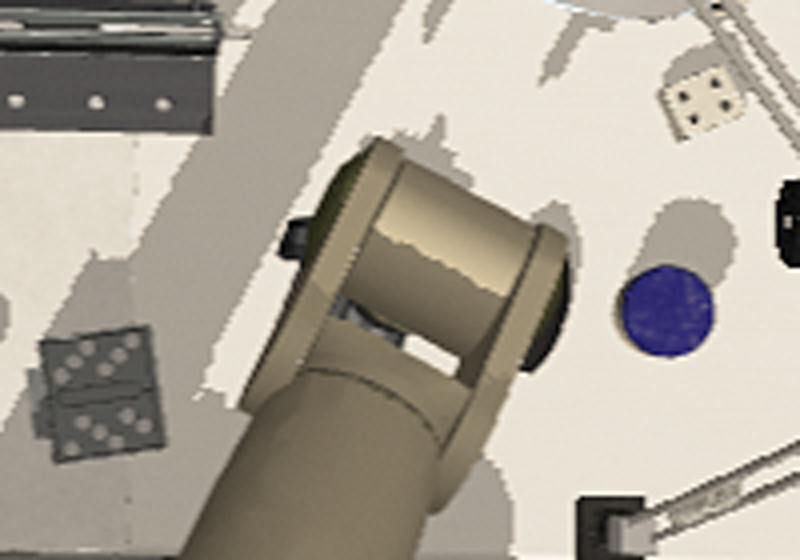

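```bash
python3 -m handwheel '[{"delta_pos":[-0.1,1.5,0.05],"twist":[0,0,0],"jaw":1},{"delta_pos":[-0.18,3,0.1],"twist":[0,0,0],"jaw":1},{"delta_pos":[-0.18,4.5,0.12],"twist":[0,0,0],"jaw":1},{"delta_pos":[-0.18,6,0.12],"twist":[0,0,0],"jaw":1},{"delta_pos":[-0.18,7,0.12],"twist":[0,0,0],"jaw":1},{"delta_pos":[-0.18,7.7,0.12],"twist":[0,0,0],"jaw":1},{"delta_pos":[-0.18,7.7,0.12],"twist":[0,0,0],"jaw":1},{"delta_pos":[-0.18,7.7,0.12],"twist":[0,0,0],"jaw":0.6},{"delta_pos":[-0.18,7.7,0.12],"twist":[0,0,0],"jaw":0.4},{"delta_pos":[-0.18,7.7,0.12],"twist":[0,0,0],"jaw":0.3}]' 40
python3 - <<'E'
from h import *
plan([495.8,-122.5,63],-21.2)
from rig import imaging
for n in("scene",):
    c=imaging.capture(n);f=c["frame"][:,:,::-1]
    f=f[130:230,300:430]
    cv2.imwrite(f"pics/{n}2.png",cv2.resize(f,None,fx=6,fy=6,interpolation=cv2.INTER_CUBIC)[:600])
E
```

```text
time_s: 2.7
eef_pos: [496.7, -122.5, 64.1]
ee_rot: [-0.401, 0.4, -0.582, 0.583]
force: [0.8, -0.5, 0.3]
grip_width: 0.604
pos [ 496.7 -122.5   64.1] delta [ 0.037  0.113 -0.086] twist [ 3.0000e-04 -3.1382e+00  2.4000e-03] sg 1
pos [ 496.7 -122.5   64.1] delta [ 0.037  0.113 -0.086] twist [-0.0015  0.0034  0.0002] sg -1
tool axes x [-0.358 -0.934  0.   ] y [ 0.001 -0.001 -1.   ] z [ 0.934 -0.358  0.002] j [-0.471  0.483  1.734 -0.     0.923  1.466]
```

View pics/scene2.png

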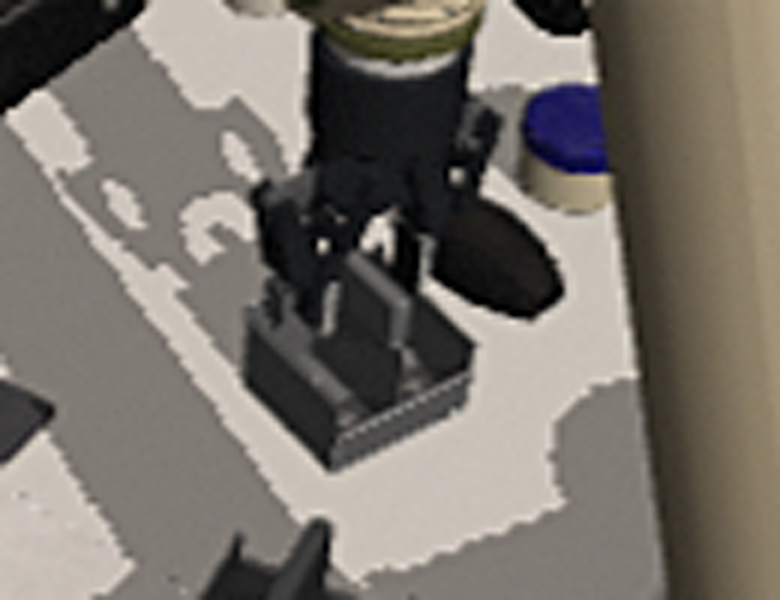

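```bash
python3 -m handwheel '[{"delta_pos":[0,0,0],"twist":[0,0,0],"jaw":0.3},{"delta_pos":[0,0,0],"twist":[0,0,0],"jaw":0.2},{"delta_pos":[0,0,0],"twist":[0,0,0],"jaw":0.1},{"delta_pos":[0,0,0],"twist":[0,0,0],"jaw":0},{"delta_pos":[0,0,0],"twist":[0,0,0],"jaw":0},{"delta_pos":[0,0,0],"twist":[0,0,0],"jaw":0},{"delta_pos":[0,0,0],"twist":[0,0,0],"jaw":0},{"delta_pos":[0,0,0],"twist":[0,0,0],"jaw":0},{"delta_pos":[0,-1.5,0],"twist":[0,0,0],"jaw":0},{"delta_pos":[0,-3,0],"twist":[0,0,0],"jaw":0}]' 70; python3 -c "
from h import *
plan([500,20,290],0)"
```

```text
time_s: 3.58
eef_pos: [495.5, -121.7, 92.5]
ee_rot: [0.4, -0.401, 0.584, -0.582]
force: [0.4, 0.0, -2.6]
grip_width: 0.128
pos [ 495.5 -121.7   92.5] delta [-13.401 -19.725  -4.726] twist [1.6000e-03 2.7749e+00 4.5000e-03] sg 1
pos [ 495.5 -121.7   92.5] delta [-13.401 -19.725  -4.726] twist [ 0.0032 -0.3667 -0.0011] sg -1
tool axes x [-0.359 -0.934 -0.001] y [-0.003  0.002 -1.   ] z [ 0.934 -0.359 -0.003] j [-0.471  0.439  1.712  0.     0.993  1.466]
```

```bash
python3 -c "
from h import *
plan([580,92,195],0)"; python3 -m handwheel '[{"delta_pos":[0,-2.5,0],"twist":[0,0,0],"jaw":0},{"delta_pos":[0,-5,0],"twist":[0,0,0],"jaw":0},{"delta_pos":[-1.5,-7.5,0],"twist":[0,0,0],"jaw":0},{"delta_pos":[-4,-10,0],"twist":[0,0,0],"jaw":0},{"delta_pos":[-7,-10.3,0],"twist":[0,-0.06,0],"jaw":0},{"delta_pos":[-10,-10.3,0],"twist":[0,-0.12,0],"jaw":0},{"delta_pos":[-13,-10.3,0],"twist":[0,-0.18,0],"jaw":0},{"delta_pos":[-16,-10.3,0],"twist":[0,-0.24,0],"jaw":0},{"delta_pos":[-19,-10.3,0],"twist":[0,-0.3,0],"jaw":0},{"delta_pos":[-21.5,-10.3,0],"twist":[0,-0.36,0],"jaw":0}]'; python3 -c "
from h import *
plan([580,92,195],0)"
```

```text
pos [ 495.5 -121.7   92.5] delta [-22.986 -10.237   0.192] twist [1.6000e-03 2.7749e+00 4.5000e-03] sg 1
pos [ 495.5 -121.7   92.5] delta [-22.986 -10.237   0.192] twist [ 0.0032 -0.3667 -0.0011] sg -1
tool axes x [-0.359 -0.934 -0.001] y [-0.003  0.002 -1.   ] z [ 0.934 -0.359 -0.003] j [-0.471  0.439  1.712  0.     0.993  1.466]
time_s: 4.42
eef_pos: [573.3, 80.7, 195.3]
ee_rot: [0.499, -0.5, 0.501, -0.5]
force: [0.7, -0.6, -2.6]
grip_width: 0.125
pos [573.3  80.7 195.3] delta [-1.135  0.032  0.663] twist [9.0000e-04 3.1387e+00 2.9000e-03] sg 1
pos [573.3  80.7 195.3] delta [-1.135  0.032  0.663] twist [ 0.0019 -0.0029 -0.0006] sg -1
tool axes x [-0.003 -1.    -0.001] y [-0.002  0.001 -1.   ] z [ 1.    -0.003 -0.002] j [-0.063  0.46   1.381  0.     1.302  1.511]
```

```bash
python3 -m handwheel '[{"delta_pos":[-0.6,0,0.3],"twist":[0,0,0],"jaw":0},{"delta_pos":[-1.1,0,0.6],"twist":[0,0,0],"jaw":0},{"delta_pos":[-1.1,0,0.7],"twist":[0.001,-0.003,0],"jaw":0},{"delta_pos":[-1.1,0,0.7],"twist":[0.001,-0.003,0],"jaw":0},{"delta_pos":[-1.1,0,0.7],"twist":[0.001,-0.003,0],"jaw":0},{"delta_pos":[-1.1,0,0.7],"twist":[0.001,-0.003,0],"jaw":0},{"delta_pos":[-1.1,0,0.7],"twist":[0.001,-0.003,0],"jaw":0},{"delta_pos":[-1.1,0,0.7],"twist":[0.001,-0.003,0],"jaw":0},{"delta_pos":[-1.1,0,0.7],"twist":[0.001,-0.003,0],"jaw":0},{"delta_pos":[-1.1,0,0.7],"twist":[0.001,-0.003,0],"jaw":0}]'
python3 - <<'E'
from h import *
plan([619,92,175],0)
from rig import imaging
for n in("scene","top"):
    c=imaging.capture(n);pickle.dump(c,open(n+"3.pkl","wb"));f=c["frame"][:,:,::-1]
    f=f[110:210,210:340] if n=="scene" else f[130:230,240:370]
    cv2.imwrite(f"pics/{n}3.png",cv2.resize(f,None,fx=6,fy=6,interpolation=cv2.INTER_CUBIC)[:600])
    W=pts(c)
    m=(W[...,0]>595)&(W[...,0]<640)&(W[...,1]>30)&(W[...,1]<150)&(W[...,2]>158)&(W[...,2]<215)
    P=W[m]; print(n,len(P),P.min(0).round(),P.max(0).round())
    m&=(W[...,2]>172)&(W[...,2]<195)&(W[...,0]>617)
    P=W[m];print("lip",len(P)); 
    if len(P): print(P.min(0).round(1),P.max(0).round(1),np.median(P,0).round(1))
E
```

```text
time_s: 5.25
eef_pos: [580.5, 89.3, 196.4]
ee_rot: [-0.499, 0.499, -0.501, 0.501]
force: [-0.1, -0.2, -4.2]
grip_width: 0.127
pos [580.5  89.3 196.4] delta [-0.288  2.142  3.848] twist [ 0.0000e+00  3.1377e+00 -1.7000e-03] sg 1
pos [580.5  89.3 196.4] delta [-0.288  2.142  3.848] twist [-0.0011 -0.0039 -0.    ] sg -1
tool axes x [-0.004 -1.    -0.   ] y [ 0.001  0.    -1.   ] z [ 1.    -0.004  0.001] j [-0.047  0.476  1.354  0.     1.31   1.528]
scene 246 [595.  47. 159.] [634. 139. 208.]
lip 111
[617.1  86.2 172.5] [633.5 138.5 193.7] [620.  110.8 188.1]
top 4 [611.  44. 185.] [617.  44. 194.]
lip 1
[617.3  44.3 193.5] [617.3  44.3 193.5] [617.3  44.3 193.5]
```

View pics/scene3.png

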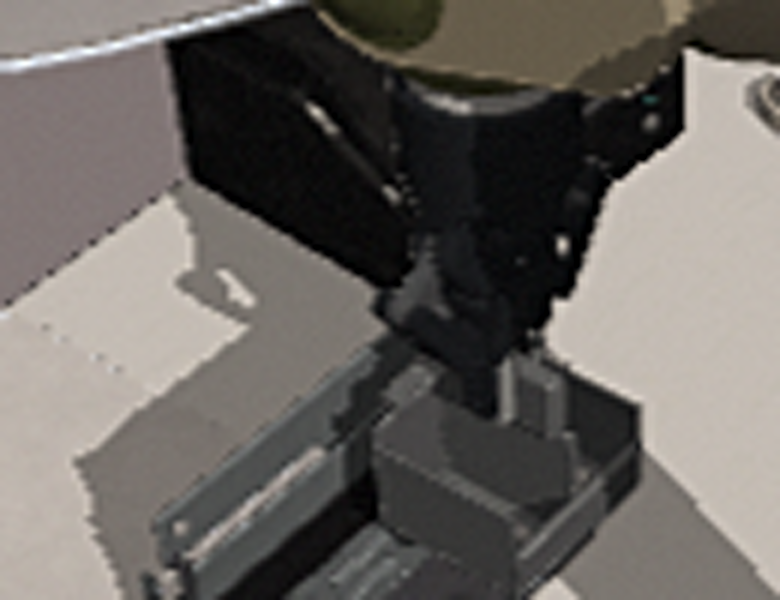

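View pics/top3.png

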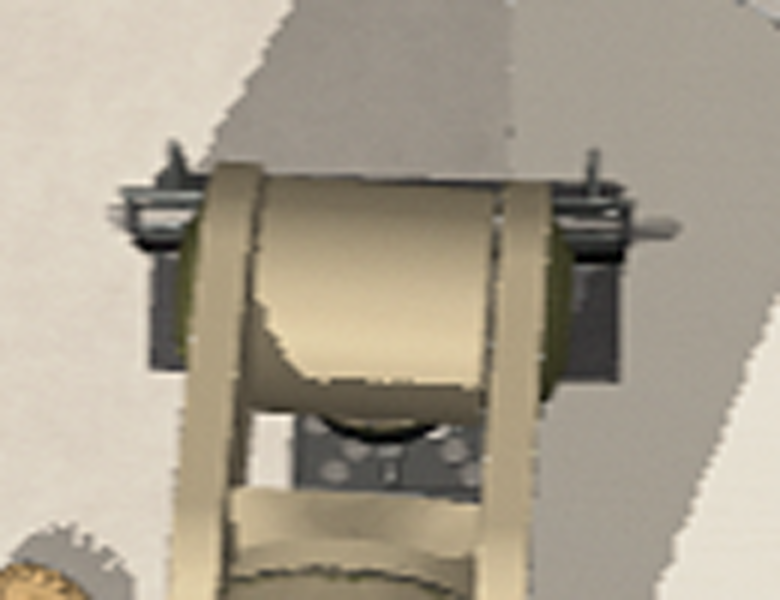

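```bash
python3 -m handwheel '[{"delta_pos":[-0.1,0,0.5],"twist":[0,0,0],"jaw":0},{"delta_pos":[-0.25,0,1.2],"twist":[0,-0.004,0],"jaw":0},{"delta_pos":[-0.25,0.3,2],"twist":[0,-0.004,0],"jaw":0},{"delta_pos":[-0.25,0.8,2.7],"twist":[0,-0.004,0],"jaw":0},{"delta_pos":[-0.25,1.3,3.1],"twist":[0,-0.004,0],"jaw":0},{"delta_pos":[-0.25,1.8,3.2],"twist":[0,-0.004,0],"jaw":0},{"delta_pos":[-0.25,2,3.2],"twist":[0,-0.004,0],"jaw":0},{"delta_pos":[-0.25,2,3.2],"twist":[0,-0.004,0],"jaw":0},{"delta_pos":[-0.25,2,3.2],"twist":[0,-0.004,0],"jaw":0},{"delta_pos":[-0.25,2,3.2],"twist":[0,-0.004,0],"jaw":0}]'
python3 - <<'E'
from h import *
plan([619,91.8,175],0)
from rig import imaging,telemetry
print(telemetry.sense()["wrist_torque"])
for n in("scene",):
    c=imaging.capture(n);pickle.dump(c,open(n+"4.pkl","wb"));f=c["frame"][:,:,::-1]
    f=f[120:220,210:340]
    cv2.imwrite(f"pics/{n}4.png",cv2.resize(f,None,fx=6,fy=6,interpolation=cv2.INTER_CUBIC)[:600])
E
```

```text
time_s: 6.18
eef_pos: [612.5, 91.8, 176.7]
ee_rot: [0.5, -0.5, 0.5, -0.5]
force: [-0.0, 0.9, -3.7]
grip_width: 0.131
pos [612.5  91.8 176.7] delta [0.002 0.172 0.65 ] twist [ 1.0000e-04 -3.1411e+00  2.3000e-03] sg 1
pos [612.5  91.8 176.7] delta [0.002 0.172 0.65 ] twist [-0.0015  0.0005  0.0001] sg -1
tool axes x [ 0. -1.  0.] y [ 0.001 -0.    -1.   ] z [1.    0.    0.001] j [-0.04   0.563  1.27   0.     1.307  1.53 ]
[-0.01381425  0.03010573  0.01875062]
```

View pics/scene4.png

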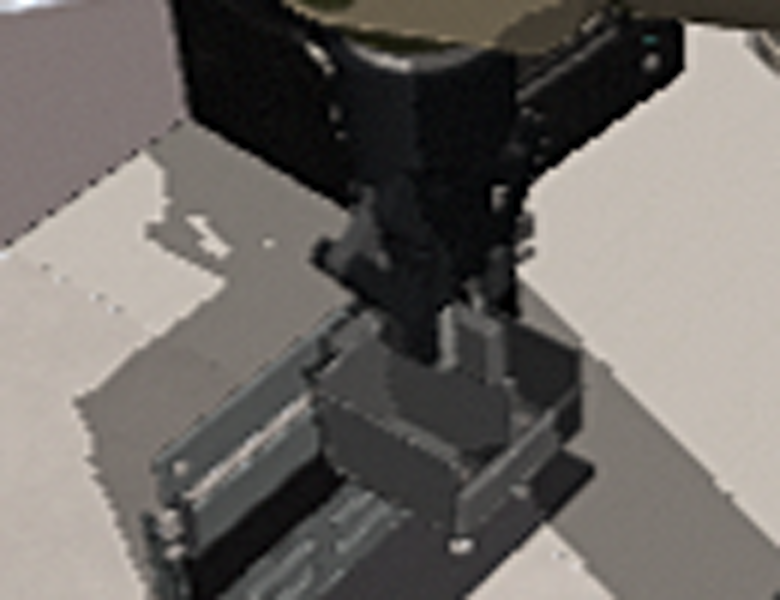

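```bash
python3 -m handwheel '[{"delta_pos":[0,0,0.05],"twist":[0,0,0],"jaw":0},{"delta_pos":[0,0,0.1],"twist":[0,0,0],"jaw":0},{"delta_pos":[0,0,0.15],"twist":[0,0,0],"jaw":0},{"delta_pos":[0,0,0.2],"twist":[0,0,0],"jaw":0},{"delta_pos":[0,0,0.25],"twist":[0,0,0],"jaw":0},{"delta_pos":[0,0,0.3],"twist":[0,0,0],"jaw":0},{"delta_pos":[0,0,0.35],"twist":[0,0,0],"jaw":0},{"delta_pos":[0,0,0.4],"twist":[0,0,0],"jaw":0},{"delta_pos":[0,0,0.4],"twist":[0,0,0],"jaw":0},{"delta_pos":[0,0,0.4],"twist":[0,0,0],"jaw":0}]'; python3 -m handwheel '[{"delta_pos":[0,0,0.05],"twist":[0,0,0],"jaw":0},{"delta_pos":[0,0,0.1],"twist":[0,0,0],"jaw":0},{"delta_pos":[0,0,0.15],"twist":[0,0,0],"jaw":0},{"delta_pos":[0,0,0.15],"twist":[0,0,0],"jaw":0},{"delta_pos":[0,0,0.15],"twist":[0,0,0],"jaw":0},{"delta_pos":[0,0,0.15],"twist":[0,0,0],"jaw":0},{"delta_pos":[0,0,0.15],"twist":[0,0,0],"jaw":0},{"delta_pos":[0,0,0.15],"twist":[0,0,0],"jaw":0},{"delta_pos":[0,0,0.15],"twist":[0,0,0],"jaw":0},{"delta_pos":[0,0,0.15],"twist":[0,0,0],"jaw":0}]'
```

```text
time_s: 7.07
eef_pos: [616.5, 91.8, 176.3]
ee_rot: [0.5, -0.5, 0.5, -0.5]
force: [-0.1, 0.5, -3.6]
grip_width: 0.13
time_s: 7.9
eef_pos: [618.0, 91.8, 176.4]
ee_rot: [0.5, -0.5, 0.5, -0.5]
force: [-0.1, 0.2, -3.8]
grip_width: 0.126
```

```bash
python3 -m handwheel '[{"delta_pos":[0,0,0.05],"twist":[0,0,0],"jaw":0},{"delta_pos":[0,0,0.1],"twist":[0,0,0],"jaw":0},{"delta_pos":[0,0,0.1],"twist":[0,0,0],"jaw":0},{"delta_pos":[0,0,0.1],"twist":[0,0,0],"jaw":0},{"delta_pos":[0,0,0.1],"twist":[0,0,0],"jaw":0},{"delta_pos":[0,0,0.1],"twist":[0,0,0],"jaw":0},{"delta_pos":[0,0,0.1],"twist":[0,0,0],"jaw":0},{"delta_pos":[0,0,0.1],"twist":[0,0,0],"jaw":0},{"delta_pos":[0,0,0.1],"twist":[0,0,0],"jaw":0},{"delta_pos":[0,0,0.1],"twist":[0,0,0],"jaw":0}]'; python3 -m handwheel '[{"delta_pos":[0,0,0.05],"twist":[0,0,0],"jaw":0},{"delta_pos":[0,0,0.1],"twist":[0,0,0],"jaw":0},{"delta_pos":[0,0,0.1],"twist":[0,0,0],"jaw":0},{"delta_pos":[0,0,0.1],"twist":[0,0,0],"jaw":0},{"delta_pos":[0,0,0.1],"twist":[0,0,0],"jaw":0},{"delta_pos":[0,0,0.1],"twist":[0,0,0],"jaw":0},{"delta_pos":[0,0,0.1],"twist":[0,0,0],"jaw":0},{"delta_pos":[0,0,0.1],"twist":[0,0,0],"jaw":0},{"delta_pos":[0,0,0.1],"twist":[0,0,0],"jaw":0},{"delta_pos":[0,0,0.1],"twist":[0,0,0],"jaw":0}]'
```

```text
time_s: 8.73
eef_pos: [619.0, 91.8, 176.3]
ee_rot: [0.5, -0.5, 0.5, -0.5]
force: [0.2, 0.2, -3.6]
grip_width: 0.123
time_s: 9.57
eef_pos: [620.0, 91.8, 176.3]
ee_rot: [0.5, -0.5, 0.5, -0.5]
force: [-0.6, -0.6, -3.3]
grip_width: 0.126
```

```bash
python3 -m handwheel '[{"delta_pos":[0,0,0.05],"twist":[0,0,0],"jaw":0},{"delta_pos":[0,0,0.1],"twist":[0,0,0],"jaw":0},{"delta_pos":[0,0,0.1],"twist":[0,0,0],"jaw":0},{"delta_pos":[0,0,0.1],"twist":[0,0,0],"jaw":0},{"delta_pos":[0,0,0.1],"twist":[0,0,0],"jaw":0},{"delta_pos":[0,0,0.1],"twist":[0,0,0],"jaw":0},{"delta_pos":[0,0,0.1],"twist":[0,0,0],"jaw":0},{"delta_pos":[0,0,0.1],"twist":[0,0,0],"jaw":0},{"delta_pos":[0,0,0.1],"twist":[0,0,0],"jaw":0},{"delta_pos":[0,0,0.1],"twist":[0,0,0],"jaw":0}]'; python3 -c "
from rig import telemetry as t
print(t.sense()['force'],t.sense()['wrist_torque'])"
```

```text
time_s: 10.4
eef_pos: [620.7, 91.9, 176.3]
ee_rot: [0.5, -0.5, 0.5, -0.5]
force: [-5.5, 0.1, -1.8]
grip_width: 0.13
[-5.48928624  0.11578641 -1.77980906] [-0.08161837  0.86670095 -0.08005186]
```

```bash
python3 -m handwheel '[{"delta_pos":[0,0,-0.1],"twist":[0,0,0],"jaw":0},{"delta_pos":[0,0,-0.22],"twist":[0,0,0],"jaw":0},{"delta_pos":[0,0.1,-0.22],"twist":[0,0,0],"jaw":0},{"delta_pos":[0,0.2,-0.22],"twist":[0,0,0],"jaw":0},{"delta_pos":[0,0.3,-0.22],"twist":[0,0,0],"jaw":0},{"delta_pos":[0,0.4,-0.22],"twist":[0,0,0],"jaw":0},{"delta_pos":[0,0.5,-0.22],"twist":[0,0,0],"jaw":0},{"delta_pos":[0,0.55,-0.22],"twist":[0,0,0],"jaw":0},{"delta_pos":[0,0.6,-0.22],"twist":[0,0,0],"jaw":0},{"delta_pos":[0,0.6,-0.22],"twist":[0,0,0],"jaw":0}]'; python3 -c "
from rig import telemetry as t
print(t.sense()['force'],t.sense()['wrist_torque'])"
```

```text
time_s: 11.23
eef_pos: [618.8, 91.8, 170.3]
ee_rot: [0.5, -0.5, 0.5, -0.5]
force: [-0.3, -1.0, -3.6]
grip_width: 0.124
[-0.31634225 -0.96219216 -3.60683761] [-0.03035419  0.00152674  0.00669256]
```

```bash
python3 -m handwheel '[{"delta_pos":[0,0.03,0],"twist":[0,0,0],"jaw":0},{"delta_pos":[0,0.06,0],"twist":[0,0,0],"jaw":0},{"delta_pos":[0,0.09,0],"twist":[0,0,0],"jaw":0},{"delta_pos":[0,0.1,0],"twist":[0,0,0],"jaw":0},{"delta_pos":[0,0.1,0],"twist":[0,0,0],"jaw":0},{"delta_pos":[0,0.1,0],"twist":[0,0,0],"jaw":0},{"delta_pos":[0,0.1,0],"twist":[0,0,0],"jaw":0},{"delta_pos":[0,0.1,0],"twist":[0,0,0],"jaw":0},{"delta_pos":[0,0.1,0],"twist":[0,0,0],"jaw":0},{"delta_pos":[0,0.1,0],"twist":[0,0,0],"jaw":0}]'; python3 -c "
from rig import telemetry as t
print(t.sense()['force'],t.sense()['wrist_torque'])"
```

```text
time_s: 12.07
eef_pos: [618.8, 91.8, 169.4]
ee_rot: [0.5, -0.5, 0.5, -0.5]
force: [-1.1, 0.0, -3.8]
grip_width: 0.126
[-1.08599099  0.04587103 -3.82489551] [0.04481238 0.04216785 0.01457976]
```

Continue in 1 mm steps.

```bash
python3 -m handwheel '[{"delta_pos":[0,0.03,0],"twist":[0,0,0],"jaw":0},{"delta_pos":[0,0.06,0],"twist":[0,0,0],"jaw":0},{"delta_pos":[0,0.09,0],"twist":[0,0,0],"jaw":0},{"delta_pos":[0,0.1,0],"twist":[0,0,0],"jaw":0},{"delta_pos":[0,0.1,0],"twist":[0,0,0],"jaw":0},{"delta_pos":[0,0.1,0],"twist":[0,0,0],"jaw":0},{"delta_pos":[0,0.1,0],"twist":[0,0,0],"jaw":0},{"delta_pos":[0,0.1,0],"twist":[0,0,0],"jaw":0},{"delta_pos":[0,0.1,0],"twist":[0,0,0],"jaw":0},{"delta_pos":[0,0.1,0],"twist":[0,0,0],"jaw":0}]'; python3 -c "
from rig import telemetry as t
print(t.sense()['force'],t.sense()['wrist_torque'])"
```

```text
time_s: 12.9
eef_pos: [618.9, 91.8, 168.4]
ee_rot: [0.5, -0.5, 0.5, -0.5]
force: [0.9, 0.1, -3.8]
grip_width: 0.128
[ 0.88367552  0.14926935 -3.80054343] [-0.03513529  0.07497318 -0.01669147]
```

```bash
python3 -m handwheel '[{"delta_pos":[0,0.03,0],"twist":[0,0,0],"jaw":0},{"delta_pos":[0,0.06,0],"twist":[0,0,0],"jaw":0},{"delta_pos":[0,0.09,0],"twist":[0,0,0],"jaw":0},{"delta_pos":[0,0.1,0],"twist":[0,0,0],"jaw":0},{"delta_pos":[0,0.1,0],"twist":[0,0,0],"jaw":0},{"delta_pos":[0,0.1,0],"twist":[0,0,0],"jaw":0},{"delta_pos":[0,0.1,0],"twist":[0,0,0],"jaw":0},{"delta_pos":[0,0.1,0],"twist":[0,0,0],"jaw":0},{"delta_pos":[0,0.1,0],"twist":[0,0,0],"jaw":0},{"delta_pos":[0,0.1,0],"twist":[0,0,0],"jaw":0}]'; python3 -c "
from rig import telemetry as t
print(t.sense()['force'],t.sense()['wrist_torque'])"
```

```text
time_s: 13.73
eef_pos: [618.8, 91.8, 167.4]
ee_rot: [0.5, -0.5, 0.5, -0.5]
force: [0.3, -0.3, -3.3]
grip_width: 0.127
[ 0.33764271 -0.27473946 -3.28322523] [0.00424195 0.06812473 0.00378373]
```

```bash
python3 -m handwheel '[{"delta_pos":[0,0.03,0],"twist":[0,0,0],"jaw":0},{"delta_pos":[0,0.06,0],"twist":[0,0,0],"jaw":0},{"delta_pos":[0,0.09,0],"twist":[0,0,0],"jaw":0},{"delta_pos":[0,0.1,0],"twist":[0,0,0],"jaw":0},{"delta_pos":[0,0.1,0],"twist":[0,0,0],"jaw":0},{"delta_pos":[0,0.1,0],"twist":[0,0,0],"jaw":0},{"delta_pos":[0,0.1,0],"twist":[0,0,0],"jaw":0},{"delta_pos":[0,0.1,0],"twist":[0,0,0],"jaw":0},{"delta_pos":[0,0.1,0],"twist":[0,0,0],"jaw":0},{"delta_pos":[0,0.1,0],"twist":[0,0,0],"jaw":0}]'; python3 -c "
from rig import telemetry as t
print(t.sense()['force'],t.sense()['wrist_torque'])"
```

```text
time_s: 14.57
eef_pos: [618.8, 91.8, 166.4]
ee_rot: [0.5, -0.5, 0.5, -0.5]
force: [0.4, -0.4, -4.0]
grip_width: 0.126
[ 0.35965326 -0.42187175 -3.9880886 ] [0.01415761 0.0316956  0.00223157]
```

Run:
```python
from h import *
from rig import imaging
for n in("scene",):
    c=imaging.capture(n);f=c["frame"][:,:,::-1]
    f=f[120:220,210:340]
    cv2.imwrite(f"pics/{n}5.png",cv2.resize(f,None,fx=6,fy=6,interpolation=cv2.INTER_CUBIC)[:600])
```

```text
(no output)
```

View pics/scene5.png

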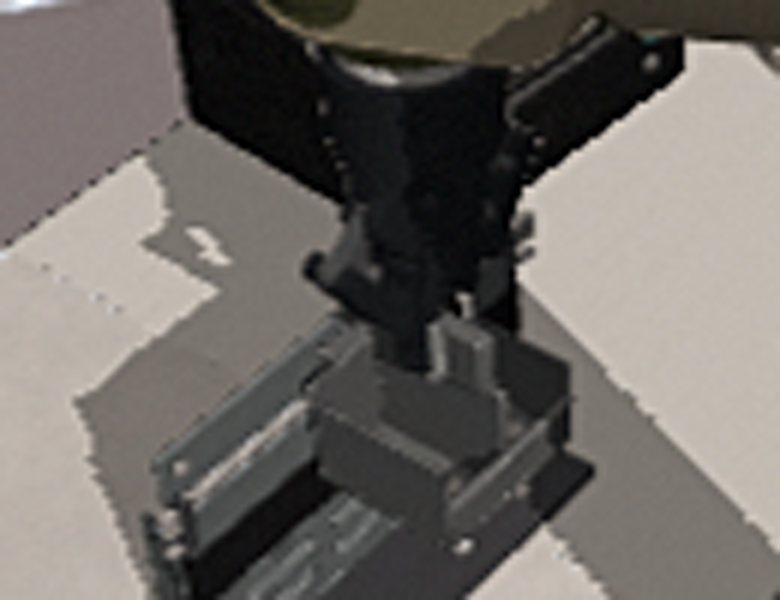

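Bin sits level just over the rail; no contact yet. Continue down.

```bash
python3 -m handwheel '[{"delta_pos":[0,0.03,0],"twist":[0,0,0],"jaw":0},{"delta_pos":[0,0.06,0],"twist":[0,0,0],"jaw":0},{"delta_pos":[0,0.09,0],"twist":[0,0,0],"jaw":0},{"delta_pos":[0,0.1,0],"twist":[0,0,0],"jaw":0},{"delta_pos":[0,0.1,0],"twist":[0,0,0],"jaw":0},{"delta_pos":[0,0.1,0],"twist":[0,0,0],"jaw":0},{"delta_pos":[0,0.1,0],"twist":[0,0,0],"jaw":0},{"delta_pos":[0,0.1,0],"twist":[0,0,0],"jaw":0},{"delta_pos":[0,0.1,0],"twist":[0,0,0],"jaw":0},{"delta_pos":[0,0.1,0],"twist":[0,0,0],"jaw":0}]'; python3 -c "
from rig import telemetry as t
print(t.sense()['force'],t.sense()['wrist_torque'])"
```

```text
time_s: 15.45
eef_pos: [618.9, 91.8, 165.4]
ee_rot: [0.5, -0.5, 0.5, -0.5]
force: [0.3, 0.0, -3.8]
grip_width: 0.129
[ 0.32553687  0.0331974  -3.79338242] [ 0.01684127  0.01016915 -0.00962878]
```

```bash
python3 -m handwheel '[{"delta_pos":[0,0.03,0],"twist":[0,0,0],"jaw":0},{"delta_pos":[0,0.06,0],"twist":[0,0,0],"jaw":0},{"delta_pos":[0,0.09,0],"twist":[0,0,0],"jaw":0},{"delta_pos":[0,0.1,0],"twist":[0,0,0],"jaw":0},{"delta_pos":[0,0.1,0],"twist":[0,0,0],"jaw":0},{"delta_pos":[0,0.1,0],"twist":[0,0,0],"jaw":0},{"delta_pos":[0,0.1,0],"twist":[0,0,0],"jaw":0},{"delta_pos":[0,0.1,0],"twist":[0,0,0],"jaw":0},{"delta_pos":[0,0.1,0],"twist":[0,0,0],"jaw":0},{"delta_pos":[0,0.1,0],"twist":[0,0,0],"jaw":0}]'; python3 -c "
from rig import telemetry as t
print(t.sense()['force'],t.sense()['wrist_torque'])"
```

```text
time_s: 16.28
eef_pos: [618.8, 91.8, 164.4]
ee_rot: [0.5, -0.5, 0.5, -0.5]
force: [0.0, -0.3, -2.4]
grip_width: 0.124
[ 0.04332186 -0.2655548  -2.4387447 ] [ 0.0151819   0.01944584 -0.02559063]
```

```bash
python3 -m handwheel '[{"delta_pos":[0,0.02,0],"twist":[0,0,0],"jaw":0},{"delta_pos":[0,0.04,0],"twist":[0,0,0],"jaw":0},{"delta_pos":[0,0.05,0],"twist":[0,0,0],"jaw":0},{"delta_pos":[0,0.05,0],"twist":[0,0,0],"jaw":0},{"delta_pos":[0,0.05,0],"twist":[0,0,0],"jaw":0},{"delta_pos":[0,0.05,0],"twist":[0,0,0],"jaw":0},{"delta_pos":[0,0.05,0],"twist":[0,0,0],"jaw":0},{"delta_pos":[0,0.05,0],"twist":[0,0,0],"jaw":0},{"delta_pos":[0,0.05,0],"twist":[0,0,0],"jaw":0},{"delta_pos":[0,0.05,0],"twist":[0,0,0],"jaw":0}]'; python3 -c "
from rig import telemetry as t
print(t.sense()['force'],t.sense()['wrist_torque'])"
```

```text
time_s: 17.12
eef_pos: [618.8, 91.8, 163.9]
ee_rot: [0.5, -0.5, 0.5, -0.5]
force: [-1.0, -0.7, -4.1]
grip_width: 0.129
[-1.01746988 -0.73887288 -4.05568268] [-0.05149915 -0.00594994 -0.04254993]
```

```bash
python3 -m handwheel '[{"delta_pos":[0,0.03,0],"twist":[0,0,0],"jaw":0},{"delta_pos":[0,0.06,0],"twist":[0,0,0],"jaw":0},{"delta_pos":[0,0.09,0],"twist":[0,0,0],"jaw":0},{"delta_pos":[0,0.1,0],"twist":[0,0,0],"jaw":0},{"delta_pos":[0,0.1,0],"twist":[0,0,0],"jaw":0},{"delta_pos":[0,0.1,0],"twist":[0,0,0],"jaw":0},{"delta_pos":[0,0.1,0],"twist":[0,0,0],"jaw":0},{"delta_pos":[0,0.1,0],"twist":[0,0,0],"jaw":0},{"delta_pos":[0,0.1,0],"twist":[0,0,0],"jaw":0},{"delta_pos":[0,0.1,0],"twist":[0,0,0],"jaw":0}]'; python3 -c "
from rig import telemetry as t
print(t.sense()['force'],t.sense()['wrist_torque'])"
```

```text
time_s: 17.95
eef_pos: [618.8, 91.8, 162.9]
ee_rot: [0.5, -0.5, 0.5, -0.5]
force: [-0.1, -0.4, -3.0]
grip_width: 0.129
[-0.07931993 -0.43229362 -3.00531873] [-0.00920511  0.03138973 -0.01293245]
```

```bash
python3 -m handwheel '[{"delta_pos":[0,0.03,0],"twist":[0,0,0],"jaw":0},{"delta_pos":[0,0.06,0],"twist":[0,0,0],"jaw":0},{"delta_pos":[0,0.09,0],"twist":[0,0,0],"jaw":0},{"delta_pos":[0,0.1,0],"twist":[0,0,0],"jaw":0},{"delta_pos":[0,0.1,0],"twist":[0,0,0],"jaw":0},{"delta_pos":[0,0.1,0],"twist":[0,0,0],"jaw":0},{"delta_pos":[0,0.1,0],"twist":[0,0,0],"jaw":0},{"delta_pos":[0,0.1,0],"twist":[0,0,0],"jaw":0},{"delta_pos":[0,0.1,0],"twist":[0,0,0],"jaw":0},{"delta_pos":[0,0.1,0],"twist":[0,0,0],"jaw":0}]'; python3 -c "
from rig import telemetry as t
print(t.sense()['force'],t.sense()['wrist_torque'])"
```

```text
time_s: 18.78
eef_pos: [618.8, 91.8, 161.9]
ee_rot: [0.5, -0.5, 0.5, -0.5]
force: [-0.4, 0.3, -3.4]
grip_width: 0.128
[-0.36396919  0.29080852 -3.36055154] [-0.02330951  0.01680279 -0.01993328]
```

```bash
python3 -m handwheel '[{"delta_pos":[0,0.03,0],"twist":[0,0,0],"jaw":0},{"delta_pos":[0,0.06,0],"twist":[0,0,0],"jaw":0},{"delta_pos":[0,0.09,0],"twist":[0,0,0],"jaw":0},{"delta_pos":[0,0.12,0],"twist":[0,0,0],"jaw":0},{"delta_pos":[0,0.15,0],"twist":[0,0,0],"jaw":0},{"delta_pos":[0,0.15,0],"twist":[0,0,0],"jaw":0},{"delta_pos":[0,0.15,0],"twist":[0,0,0],"jaw":0},{"delta_pos":[0,0.15,0],"twist":[0,0,0],"jaw":0},{"delta_pos":[0,0.15,0],"twist":[0,0,0],"jaw":0},{"delta_pos":[0,0.15,0],"twist":[0,0,0],"jaw":0}]'; python3 -c "
from rig import telemetry as t
print(t.sense()['force'],t.sense()['wrist_torque'])"
```

```text
time_s: 19.62
eef_pos: [618.9, 91.8, 160.4]
ee_rot: [0.5, -0.5, 0.5, -0.5]
force: [0.0, -0.2, -3.0]
grip_width: 0.126
[ 0.01600291 -0.20519214 -3.0361713 ] [-0.04349427  0.00733324  0.03844378]
```

```bash
python3 -m handwheel '[{"delta_pos":[0,0.03,0],"twist":[0,0,0],"jaw":0},{"delta_pos":[0,0.06,0],"twist":[0,0,0],"jaw":0},{"delta_pos":[0,0.09,0],"twist":[0,0,0],"jaw":0},{"delta_pos":[0,0.12,0],"twist":[0,0,0],"jaw":0},{"delta_pos":[0,0.15,0],"twist":[0,0,0],"jaw":0},{"delta_pos":[0,0.15,0],"twist":[0,0,0],"jaw":0},{"delta_pos":[0,0.15,0],"twist":[0,0,0],"jaw":0},{"delta_pos":[0,0.15,0],"twist":[0,0,0],"jaw":0},{"delta_pos":[0,0.15,0],"twist":[0,0,0],"jaw":0},{"delta_pos":[0,0.15,0],"twist":[0,0,0],"jaw":0}]'; python3 -c "
from rig import telemetry as t
print(t.sense()['force'],t.sense()['wrist_torque'])"
```

```text
time_s: 20.45
eef_pos: [618.9, 91.8, 158.9]
ee_rot: [0.5, -0.5, 0.5, -0.5]
force: [-0.1, 0.4, -2.8]
grip_width: 0.127
[-0.050485    0.3608791  -2.78294313] [-0.03209603  0.02569172 -0.03089262]
```

```bash
python3 -m handwheel '[{"delta_pos":[0,0.03,0],"twist":[0,0,0],"jaw":0},{"delta_pos":[0,0.06,0],"twist":[0,0,0],"jaw":0},{"delta_pos":[0,0.09,0],"twist":[0,0,0],"jaw":0},{"delta_pos":[0,0.12,0],"twist":[0,0,0],"jaw":0},{"delta_pos":[0,0.15,0],"twist":[0,0,0],"jaw":0},{"delta_pos":[0,0.18,0],"twist":[0,0,0],"jaw":0},{"delta_pos":[0,0.2,0],"twist":[0,0,0],"jaw":0},{"delta_pos":[0,0.2,0],"twist":[0,0,0],"jaw":0},{"delta_pos":[0,0.2,0],"twist":[0,0,0],"jaw":0},{"delta_pos":[0,0.2,0],"twist":[0,0,0],"jaw":0}]'; python3 -c "
from rig import telemetry as t
print(t.sense()['force'],t.sense()['wrist_torque'])"
```

```text
time_s: 21.28
eef_pos: [618.9, 91.8, 156.8]
ee_rot: [0.5, -0.5, 0.5, -0.5]
force: [0.7, 0.1, -2.6]
grip_width: 0.126
[ 0.71022473  0.08122381 -2.6466138 ] [ 0.04109658  0.03743552 -0.01525677]
```

```bash
python3 -m handwheel '[{"delta_pos":[0,0.03,0],"twist":[0,0,0],"jaw":0},{"delta_pos":[0,0.06,0],"twist":[0,0,0],"jaw":0},{"delta_pos":[0,0.09,0],"twist":[0,0,0],"jaw":0},{"delta_pos":[0,0.12,0],"twist":[0,0,0],"jaw":0},{"delta_pos":[0,0.15,0],"twist":[0,0,0],"jaw":0},{"delta_pos":[0,0.18,0],"twist":[0,0,0],"jaw":0},{"delta_pos":[0,0.2,0],"twist":[0,0,0],"jaw":0},{"delta_pos":[0,0.2,0],"twist":[0,0,0],"jaw":0},{"delta_pos":[0,0.2,0],"twist":[0,0,0],"jaw":0},{"delta_pos":[0,0.2,0],"twist":[0,0,0],"jaw":0}]'; python3 -c "
from rig import telemetry as t
print(t.sense()['force'],t.sense()['wrist_torque'])"
```

```text
time_s: 22.12
eef_pos: [618.9, 91.8, 154.9]
ee_rot: [0.5, -0.5, 0.5, -0.5]
force: [-0.5, -0.2, -3.5]
grip_width: 0.127
[-0.49277221 -0.1951962  -3.46327138] [ 0.01162684  0.04320889 -0.02460374]
```

```bash
python3 -m handwheel '[{"delta_pos":[0,0.03,0],"twist":[0,0,0],"jaw":0},{"delta_pos":[0,0.06,0],"twist":[0,0,0],"jaw":0},{"delta_pos":[0,0.09,0],"twist":[0,0,0],"jaw":0},{"delta_pos":[0,0.12,0],"twist":[0,0,0],"jaw":0},{"delta_pos":[0,0.15,0],"twist":[0,0,0],"jaw":0},{"delta_pos":[0,0.18,0],"twist":[0,0,0],"jaw":0},{"delta_pos":[0,0.2,0],"twist":[0,0,0],"jaw":0},{"delta_pos":[0,0.2,0],"twist":[0,0,0],"jaw":0},{"delta_pos":[0,0.2,0],"twist":[0,0,0],"jaw":0},{"delta_pos":[0,0.2,0],"twist":[0,0,0],"jaw":0}]'; python3 -c "
from rig import telemetry as t
print(t.sense()['force'],t.sense()['wrist_torque'])"
```

```text
time_s: 22.95
eef_pos: [618.9, 91.8, 152.9]
ee_rot: [0.5, -0.5, 0.5, -0.5]
force: [0.2, 0.4, -4.5]
grip_width: 0.127
[ 0.24726557  0.40418911 -4.54998779] [-0.00925941  0.09374256 -0.02462228]
```

```bash
python3 -m handwheel '[{"delta_pos":[0,0.03,0],"twist":[0,0,0],"jaw":0},{"delta_pos":[0,0.06,0],"twist":[0,0,0],"jaw":0},{"delta_pos":[0,0.09,0],"twist":[0,0,0],"jaw":0},{"delta_pos":[0,0.1,0],"twist":[0,0,0],"jaw":0},{"delta_pos":[0,0.1,0],"twist":[0,0,0],"jaw":0},{"delta_pos":[0,0.1,0],"twist":[0,0,0],"jaw":0},{"delta_pos":[0,0.1,0],"twist":[0,0,0],"jaw":0},{"delta_pos":[0,0.1,0],"twist":[0,0,0],"jaw":0},{"delta_pos":[0,0.1,0],"twist":[0,0,0],"jaw":0},{"delta_pos":[0,0.1,0],"twist":[0,0,0],"jaw":0}]'; python3 -c "
from rig import telemetry as t
print(t.sense()['force'],t.sense()['wrist_torque'])"
```

```text
time_s: 23.78
eef_pos: [618.9, 91.8, 151.9]
ee_rot: [0.5, -0.5, 0.5, -0.5]
force: [0.4, 0.3, -4.6]
grip_width: 0.127
[ 0.36066053  0.34375531 -4.62124569] [-0.00778788  0.01986472 -0.00775883]
```

```bash
python3 -m handwheel '[{"delta_pos":[0,0.03,0],"twist":[0,0,0],"jaw":0},{"delta_pos":[0,0.06,0],"twist":[0,0,0],"jaw":0},{"delta_pos":[0,0.09,0],"twist":[0,0,0],"jaw":0},{"delta_pos":[0,0.1,0],"twist":[0,0,0],"jaw":0},{"delta_pos":[0,0.1,0],"twist":[0,0,0],"jaw":0},{"delta_pos":[0,0.1,0],"twist":[0,0,0],"jaw":0},{"delta_pos":[0,0.1,0],"twist":[0,0,0],"jaw":0},{"delta_pos":[0,0.1,0],"twist":[0,0,0],"jaw":0},{"delta_pos":[0,0.1,0],"twist":[0,0,0],"jaw":0},{"delta_pos":[0,0.1,0],"twist":[0,0,0],"jaw":0}]'; python3 -c "
from rig import telemetry as t
print(t.sense()['force'],t.sense()['wrist_torque'])"
```

```text
time_s: 24.62
eef_pos: [618.9, 91.8, 150.9]
ee_rot: [0.5, -0.5, 0.5, -0.5]
force: [-0.7, -1.0, -2.9]
grip_width: 0.127
[-0.67938662 -1.0348482  -2.89450303] [-0.05715677 -0.02136115 -0.07727877]
```

Run:
```python
from h import *
from rig import imaging
for n in("scene",):
    c=imaging.capture(n);f=c["frame"][:,:,::-1]
    f=f[120:220,210:340]
    cv2.imwrite(f"pics/{n}6.png",cv2.resize(f,None,fx=6,fy=6,interpolation=cv2.INTER_CUBIC)[:600])
```

```text
(no output)
```

View pics/scene6.png

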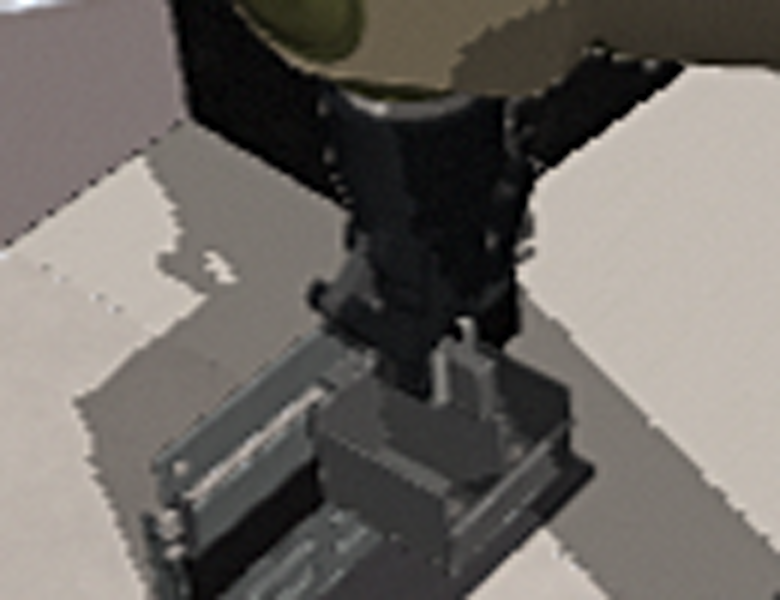

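```bash
python3 -m handwheel '[{"delta_pos":[0,0.03,0],"twist":[0,0,0],"jaw":0},{"delta_pos":[0,0.06,0],"twist":[0,0,0],"jaw":0},{"delta_pos":[0,0.09,0],"twist":[0,0,0],"jaw":0},{"delta_pos":[0,0.1,0],"twist":[0,0,0],"jaw":0},{"delta_pos":[0,0.1,0],"twist":[0,0,0],"jaw":0},{"delta_pos":[0,0.1,0],"twist":[0,0,0],"jaw":0},{"delta_pos":[0,0.1,0],"twist":[0,0,0],"jaw":0},{"delta_pos":[0,0.1,0],"twist":[0,0,0],"jaw":0},{"delta_pos":[0,0.1,0],"twist":[0,0,0],"jaw":0},{"delta_pos":[0,0.1,0],"twist":[0,0,0],"jaw":0}]'; python3 -c "
from rig import telemetry as t
print(t.sense()['force'],t.sense()['wrist_torque'])"
```

```text
time_s: 25.5
eef_pos: [618.8, 91.8, 149.9]
ee_rot: [0.5, -0.5, 0.5, -0.5]
force: [-1.0, 0.3, -3.9]
grip_width: 0.128
[-0.97366438  0.27785889 -3.86515447] [0.00357125 0.0280177  0.04981755]
```

```bash
python3 -m handwheel '[{"delta_pos":[0,0.03,0],"twist":[0,0,0],"jaw":0},{"delta_pos":[0,0.05,0],"twist":[0,0,0],"jaw":0},{"delta_pos":[0,0.06,0],"twist":[0,0,0],"jaw":0},{"delta_pos":[0,0.06,0],"twist":[0,0,0],"jaw":0},{"delta_pos":[0,0.06,0],"twist":[0,0,0],"jaw":0},{"delta_pos":[0,0.06,0],"twist":[0,0,0],"jaw":0},{"delta_pos":[0,0.06,0],"twist":[0,0,0],"jaw":0},{"delta_pos":[0,0.06,0],"twist":[0,0,0],"jaw":0},{"delta_pos":[0,0.06,0],"twist":[0,0,0],"jaw":0},{"delta_pos":[0,0.06,0],"twist":[0,0,0],"jaw":0}]'; python3 -c "
from rig import telemetry as t
print(t.sense()['force'],t.sense()['wrist_torque'])"
```

```text
time_s: 26.33
eef_pos: [618.9, 91.8, 149.2]
ee_rot: [0.5, -0.5, 0.5, -0.5]
force: [-0.8, -0.5, -3.4]
grip_width: 0.128
[-0.75994415 -0.54073723 -3.42251609] [-0.00787     0.02033129  0.0489822 ]
```

```bash
python3 -m handwheel '[{"delta_pos":[0,0.03,0],"twist":[0,0,0],"jaw":0},{"delta_pos":[0,0.05,0],"twist":[0,0,0],"jaw":0},{"delta_pos":[0,0.06,0],"twist":[0,0,0],"jaw":0},{"delta_pos":[0,0.06,0],"twist":[0,0,0],"jaw":0},{"delta_pos":[0,0.06,0],"twist":[0,0,0],"jaw":0},{"delta_pos":[0,0.06,0],"twist":[0,0,0],"jaw":0},{"delta_pos":[0,0.06,0],"twist":[0,0,0],"jaw":0},{"delta_pos":[0,0.06,0],"twist":[0,0,0],"jaw":0},{"delta_pos":[0,0.06,0],"twist":[0,0,0],"jaw":0},{"delta_pos":[0,0.06,0],"twist":[0,0,0],"jaw":0}]'; python3 -c "
from rig import telemetry as t
print(t.sense()['force'],t.sense()['wrist_torque'])"
```

```text
time_s: 27.17
eef_pos: [618.8, 91.8, 148.7]
ee_rot: [0.5, -0.5, 0.5, -0.5]
force: [-0.4, -0.5, -4.6]
grip_width: 0.126
[-0.36482159 -0.45743079 -4.56668156] [ 0.01151414  0.01592146 -0.05287216]
```

```bash
python3 -m handwheel '[{"delta_pos":[0,0.03,0],"twist":[0,0,0],"jaw":0},{"delta_pos":[0,0.05,0],"twist":[0,0,0],"jaw":0},{"delta_pos":[0,0.06,0],"twist":[0,0,0],"jaw":0},{"delta_pos":[0,0.06,0],"twist":[0,0,0],"jaw":0},{"delta_pos":[0,0.06,0],"twist":[0,0,0],"jaw":0},{"delta_pos":[0,0.06,0],"twist":[0,0,0],"jaw":0},{"delta_pos":[0,0.06,0],"twist":[0,0,0],"jaw":0},{"delta_pos":[0,0.06,0],"twist":[0,0,0],"jaw":0},{"delta_pos":[0,0.06,0],"twist":[0,0,0],"jaw":0},{"delta_pos":[0,0.06,0],"twist":[0,0,0],"jaw":0}]'; python3 -c "
from rig import telemetry as t
print(t.sense()['force'],t.sense()['wrist_torque'])"
```

```text
time_s: 28.0
eef_pos: [618.9, 91.8, 148.2]
ee_rot: [0.5, -0.5, 0.5, -0.5]
force: [-2.3, 0.1, 1.2]
grip_width: 0.127
[-2.30373263  0.07946733  1.21276469] [-1.52832210e-02  1.72157644e-01  1.35391886e-04]
```

```bash
python3 -m handwheel '[{"delta_pos":[0,0,0],"twist":[0,0,0],"jaw":0.15},{"delta_pos":[0,0,0],"twist":[0,0,0],"jaw":0.18},{"delta_pos":[0,0,0],"twist":[0,0,0],"jaw":0.22},{"delta_pos":[0,0,0],"twist":[0,0,0],"jaw":0.26},{"delta_pos":[0,0,0],"twist":[0,0,0],"jaw":0.3},{"delta_pos":[0,0,0],"twist":[0,0,0],"jaw":0.4},{"delta_pos":[0,0,0],"twist":[0,0,0],"jaw":0.5},{"delta_pos":[0,0,0],"twist":[0,0,0],"jaw":0.5},{"delta_pos":[0,0,0],"twist":[0,0,0],"jaw":0.5},{"delta_pos":[0,0,0],"twist":[0,0,0],"jaw":0.5}]' 20
python3 - <<'E'
from h import *
from rig import imaging
for n in("scene",):
    c=imaging.capture(n);f=c["frame"][:,:,::-1]
    f=f[120:220,210:340]
    cv2.imwrite(f"pics/{n}7.png",cv2.resize(f,None,fx=6,fy=6,interpolation=cv2.INTER_CUBIC)[:600])
E
```

```text
time_s: 28.83
eef_pos: [618.9, 91.8, 148.0]
ee_rot: [0.5, -0.5, 0.5, -0.5]
force: [-0.0, -0.5, 0.7]
grip_width: 0.502
```

View pics/scene7.png

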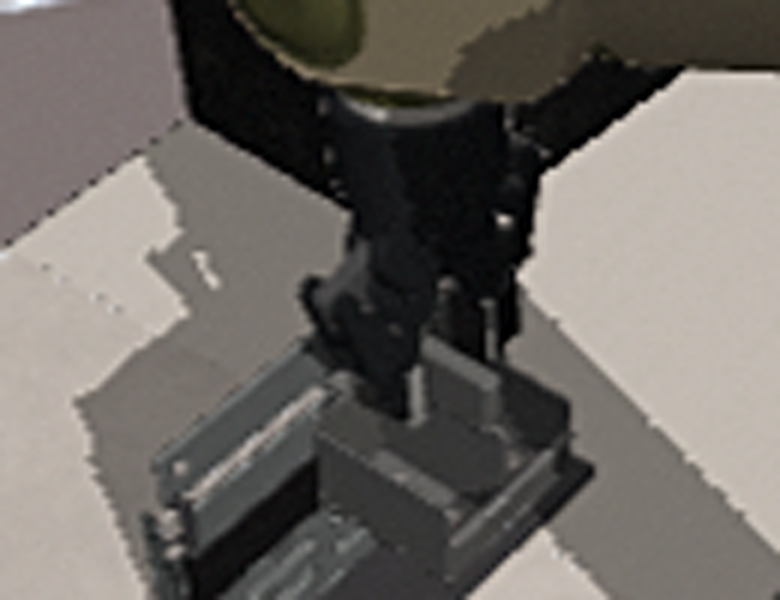

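The bin stays hanging (front corner about (450,590), lip at (340,385)), and the pads stand clear of the bar at (415,395) and (490,330). Retreat straight up, then back.

```bash
python3 -m handwheel '[{"delta_pos":[0,-0.5,0],"twist":[0,0,0],"jaw":0.5},{"delta_pos":[0,-1.2,0],"twist":[0,0,0],"jaw":0.5},{"delta_pos":[0,-2.2,0],"twist":[0,0,0],"jaw":0.5},{"delta_pos":[0,-3.5,0],"twist":[0,0,0],"jaw":0.5},{"delta_pos":[0,-5,0],"twist":[0,0,0],"jaw":0.5},{"delta_pos":[0,-7,0],"twist":[0,0,0],"jaw":0.5},{"delta_pos":[0,-9,0],"twist":[0,0,0],"jaw":0.5},{"delta_pos":[0,-9.5,-3],"twist":[0,0,0],"jaw":0.5},{"delta_pos":[0,-9.5,-6.5],"twist":[0,0,0],"jaw":0.5},{"delta_pos":[0,-9.5,-10],"twist":[0,0,0],"jaw":0.5}]'; python3 -m handwheel '[{"delta_pos":[0,0,-3.5],"twist":[0,0,0],"jaw":0.5},{"delta_pos":[0,0,-7],"twist":[0,0,0],"jaw":0.5},{"delta_pos":[0,0,-10.5],"twist":[0,0,0],"jaw":0.5},{"delta_pos":[0,0,-13],"twist":[0,0,0],"jaw":0.5},{"delta_pos":[0,0,-15],"twist":[0,0,0],"jaw":0.5},{"delta_pos":[0,0,-15],"twist":[0,0,0],"jaw":0.5},{"delta_pos":[0,0,-15],"twist":[0,0,0],"jaw":0.5},{"delta_pos":[0,0,-15],"twist":[0,0,0],"jaw":0.5},{"delta_pos":[0,0,-15],"twist":[0,0,0],"jaw":0.5},{"delta_pos":[0,0,-15],"twist":[0,0,0],"jaw":0.5}]'
python3 - <<'E'
from h import *
from rig import imaging
for n in("scene","top"):
    c=imaging.capture(n);W=pts(c);f=c["frame"][:,:,::-1]
    f=f[120:220,210:340] if n=="scene" else f[130:230,240:370]
    cv2.imwrite(f"pics/{n}8.png",cv2.resize(f,None,fx=6,fy=6,interpolation=cv2.INTER_CUBIC)[:600])
    m=(W[...,0]>575)&(W[...,0]<655)&(W[...,1]>30)&(W[...,1]<150)&(W[...,2]>162)&(W[...,2]<200)
    P=W[m];
    if len(P)>5:
        print(n,len(P),P.mean(0).round(1),P.min(0).round(),P.max(0).round(),np.polyfit(P[:,0],P[:,2],1).round(3),np.polyfit(P[:,0],P[:,1],1).round(3))
E
```

```text
time_s: 29.72
eef_pos: [517.7, 91.7, 244.0]
ee_rot: [0.501, -0.499, 0.499, -0.501]
force: [0.7, 1.1, 1.1]
grip_width: 0.503
time_s: 30.55
eef_pos: [369.3, 91.7, 242.8]
ee_rot: [0.5, -0.5, 0.5, -0.5]
force: [-0.2, 1.0, -0.1]
grip_width: 0.498
scene 114 [615.2  97.2 170.5] [586.  89. 163.] [646. 102. 178.] [3.20000e-02 1.50833e+02] [1.4000e-02 8.8707e+01]
top 111 [614.6  89.6 173.8] [585.  84. 164.] [644.  96. 183.] [7.80000e-02 1.26075e+02] [1.2000e-02 8.2435e+01]
```

View pics/scene8.png

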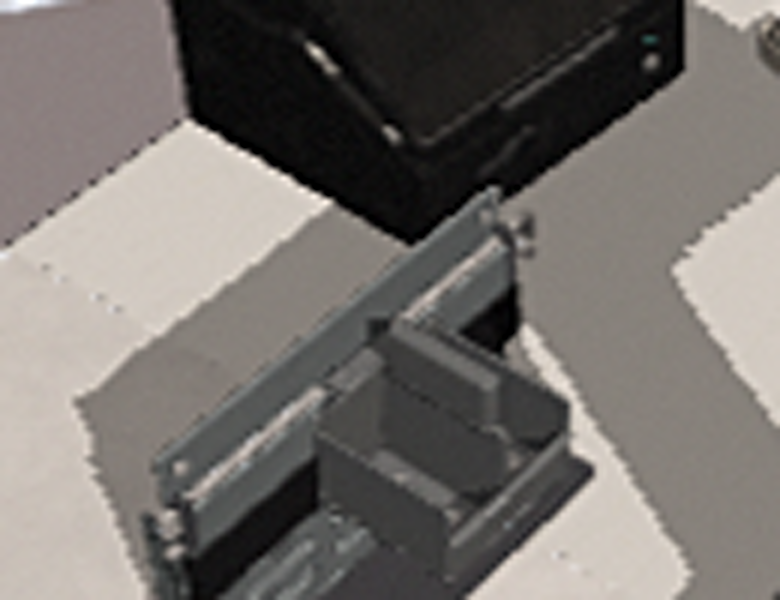

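View pics/top8.png

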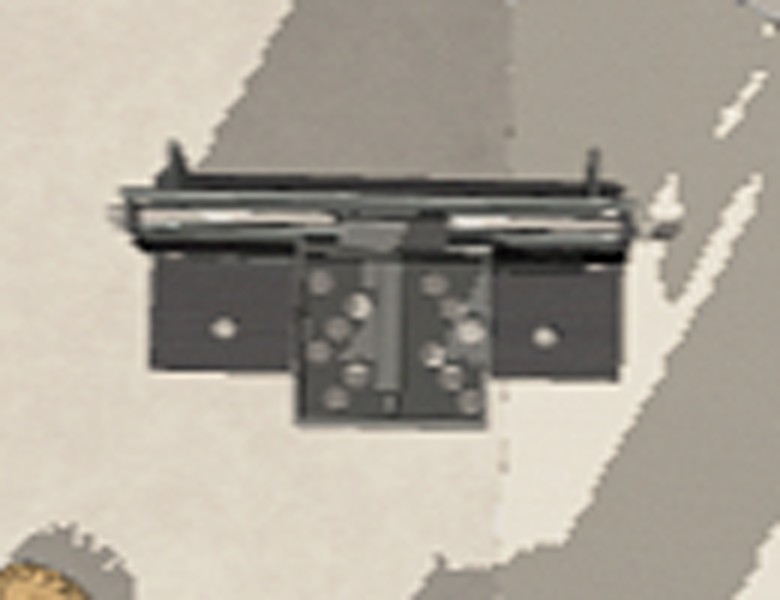

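```bash
python3 -c "
from rig import telemetry,ctrl
s=telemetry.sense();print(s['force'],abs(s['dq']).max())
print(ctrl.finish_job())"
```

```text
[-0.29752081  0.23101171 -0.52694645] 0.004691884363250189
the job is handed in; nothing more can be done
None
```

The bin farthest from the robot is hanging on the rail, let go, with its tab in the window. I handed the job in at about 31 s.

- **Finding the window:** both cameras showed a gap in the strip of about 53 mm, with its middle near y = 92. I did not feel along the rail from side to side. I felt only for the panel face (about 5.5 N), backed off 2 mm and lowered over the gap in small steps.
- **Seating:** nothing stopped the tab on the way down. It met a stop at TCP z ≈ 148.2 mm, against the 148.5 mm I had worked out for fully home, with about 5 N of contact.
- **After release:** both pictures show the bin square, level to within about 0.03–0.08 rad, with its lip between the two ends of the strip. The bin had stayed in place while the arm withdrew. The arm then stood clear and still.

**Disagreements and checks not made:**
- The two cameras differ by about 5–7 mm in y on the bin's position. The last two sag readings, 0.03 and 0.08 rad, come one from each camera.
- Force was read only at the end of each move, so I would not have seen a brief peak in between.
- I did not measure the bystanders again; no move went near them.

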